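# Put a needle tube away in the sprung-lid chest and hold the lid just below balance

### The job

Put the red-capped needle tube away in the sewing chest: raise the sprung lid past its balance point so that it stands open by itself with your hand off it, then take the red tube from the little stand on the table and seat it fully down, upright, in a free hole of the rack inside the chest. Then bring the lid back to just below its balance point (at most about fifteen degrees under it), where it is almost weightless but no longer springs open, and finish while holding it still there in your fingers: do not shut it or let go, I want to slip something in before it is closed. Do not let the lid slam, and leave the other tubes and the things lying about where they are.

Things in the scene. Friction and masses are not known exactly. Their poses are not given: they have to be found in the camera images.
- lid (a joint): Opening angle of the chest's sprung wooden lid, rad: 0 shut, 1.65 fully open at its stop. Spring hinges balance it at 1.00 rad (57 degrees): below that it falls shut by itself, above it the springs carry it to the stop, where it stays (force at the handle 1.1 N when shut, 0.5 N at 0.75 rad, 1.8 N at the stop). Lid 0.75 kg, 164 mm deep, 324 mm wide, 18 mm thick; no latch.
- lid_handle (a point): Centre of the lid's steel bow handle, turning with the lid: round bar 12 mm thick, 108 mm clear between its posts, parallel to the hinge line, 45 mm off the lid's front edge (free gap 39 mm). Lid shut: in front of the chest (robot side, its -x), 109 mm above the table. A gripper pointing down and closing across the bar can keep pointing down over the whole swing; the bar turns between the pads.
- lid_hinge (a point): Middle of the lid's hinge line on the far (+x) side of the chest, 102 mm above the table. Axes are the chest's; the hinge turns about the y axis. At lid angle a the handle's centre is at x = -0.213 cos a + 0.007 sin a, z = 0.213 sin a + 0.007 cos a from here, in these axes (m).
- chest: Wooden sewing chest, fixed: 160 mm deep (x), 320 wide (y), 100 high to the rim; walls, floor 10 mm. Origin: centre of its underside, on the table; x points from handle side to hinge side, y along the hinge line, z up. A divider inside at y = -55 mm: the rack is in the wider bay (+y), floss cards (up to 66 mm above the table) in the other.
- rack: Beech block inside the chest, fixed to its floor, with a row of four round holes: 44 (x) by 152 (y) by 45 mm high. Origin: centre of its underside, 10 mm above the table; y runs along the row, axes parallel to the chest's. Its place along the chest's width differs.
- rack_hole0 (a point): Mouth of the rack's hole 0 (centre, in the rack's top face, 55 mm above the table), holes 40 mm apart along y; 19 mm wide, chamfered, 40 mm deep. May be free or hold a tube (see the tubes' places).
- rack_hole1 (a point): Mouth of the rack's hole 1 (centre, in the rack's top face, 55 mm above the table), holes 40 mm apart along y; 19 mm wide, chamfered, 40 mm deep. May be free or hold a tube (see the tubes' places).
- rack_hole2 (a point): Mouth of the rack's hole 2 (centre, in the rack's top face, 55 mm above the table), holes 40 mm apart along y; 19 mm wide, chamfered, 40 mm deep. May be free or hold a tube (see the tubes' places).
- rack_hole3 (a point): Mouth of the rack's hole 3 (centre, in the rack's top face, 55 mm above the table), holes 40 mm apart along y; 19 mm wide, chamfered, 40 mm deep. May be free or hold a tube (see the tubes' places).
- tube_red: The needle tube to put away: clear plastic, red cap, 16 mm thick (cap 17 mm, top 16 mm of it), 76 mm long, 25 g. Origin: centre of its bottom end; z points along the tube to the cap. It stands in the stand on the table with 46 mm showing; seated in the rack its bottom is 5 mm above the rack's underside and 36 mm show.
- stand: Small beech stand on the table, fixed: 60 (x) by 128 (y) by 36 mm high with three holes 19 mm wide, 30 mm deep, 40 mm apart in a row along its y. Origin: centre of its underside. Holds the red and the green tube.
- tube_green: Like the red tube but with a green cap, in the stand; to be left there. Origin: centre of its bottom end.
- tube_blue: Like the red tube but with a blue cap, in one of the rack's holes; to be left there. Origin: centre of its bottom end.
- tube_yellow: Like the red tube but with a yellow cap, in one of the rack's holes; to be left there. Origin: centre of its bottom end.
- hoop: Wooden embroidery hoop lying on the table, 170 mm across, 17 mm high, with a clamp screw. Leave alone. Origin: centre of its underside.
- cone_brown: Cone of brown thread standing on the table, 86 mm across, 119 mm high. Leave alone. Origin: centre of its underside.
- cone_red: Cone of red thread standing on the table, 86 mm across, 119 mm high. Leave alone. Origin: centre of its underside.
- bobbin: White floss bobbin card wound with red thread, lying on the table, 46 by 42 by 15 mm. Leave alone. Origin: centre of its underside.
- scissors: Small embroidery scissors lying on the table, about 110 by 50 by 6 mm. Leave alone. Origin: on the underside, near the pivot.
- thimble: Steel thimble standing on the table, 19 mm across, 22 mm high. Leave alone. Origin: centre of its underside.

How it is judged:
On the way, in this order (a step that is already met when the one before it is completed fails the run):
1. the lid stands open past its balance point by itself, untouched (value of joint lid above 1.45 rad and contact force between each of the arm, the fingers and lid below 0.02 N), for 0.3 s.
2. the red tube is seated fully down in a hole of the chest's rack and let go, the lid still standing open ((horizontal distance between tube_red and rack_hole0 below 0.005 m or horizontal distance between tube_red and rack_hole1 below 0.005 m or horizontal distance between tube_red and rack_hole2 below 0.005 m or horizontal distance between tube_red and rack_hole3 below 0.005 m) and z of tube_red in the frame of rack below 0.009 m and angle between tube_red's own z axis and vertical below 0.12 rad and contact force between the fingers and tube_red below 0.05 N and value of joint lid above 1.3 rad), for 0.2 s.
At the end, for the whole second after the job is handed in: The fingers hold the lid still (under 0.05 rad/s) at 0.73 to 0.985 rad (balance point 1.0), nothing else carrying it, and the red tube is seated upright (within 0.12 rad) in a rack hole: within 5 mm of its centre, bottom under 9 mm above the rack underside (value of joint lid between 0.73 and 0.985 rad and velocity of joint lid between -0.05 and 0.05 rad/s and contact force between the fingers and lid above 0.02 N and contact force between each of lid, the fingers and tube_red below 0.05 N and contact force between lid and tube_green below 0.05 N and contact force between lid and tube_blue below 0.05 N and contact force between lid and tube_yellow below 0.05 N and contact force between lid and hoop below 0.05 N and contact force between lid and cone_brown below 0.05 N and contact force between lid and cone_red below 0.05 N and contact force between lid and bobbin below 0.05 N and contact force between lid and scissors below 0.05 N and contact force between lid and thimble below 0.05 N and (horizontal distance between tube_red and rack_hole0 below 0.005 m or horizontal distance between tube_red and rack_hole1 below 0.005 m or horizontal distance between tube_red and rack_hole2 below 0.005 m or horizontal distance between tube_red and rack_hole3 below 0.005 m) and z of tube_red in the frame of rack below 0.009 m and angle between tube_red's own z axis and vertical below 0.12 rad and linear speed of tube_red below 0.02 m/s); the arm keeps its last pose, push and grip.
It fails at once if the lid slams shut (faster than 0.8 rad/s over the last 0.12 rad) (value of joint lid below 0.12 rad and velocity of joint lid below -0.8 rad/s).
It fails at once if another tube is moved more than 20 mm (distance of any of tube_green, tube_blue, tube_yellow from where it was at the start of the episode above 0.02 m).
It fails at once if the hoop, a cone, the bobbin, the scissors or the thimble is moved more than 30 mm (distance of any of hoop, cone_brown, cone_red, bobbin, scissors, thimble from where it was at the start of the episode above 0.03 m).
It also fails if it takes over 67 s, if anything falls off the work surface, if the arm or the gripper's body presses on something with over 40 N, if the wrist force passes 120 N, or if a joint passes its speed limit or range.

### The arm

A 6-joint arm with a two-finger parallel gripper is mounted at the origin on the work surface. World frame = base frame: x ahead of the robot, y to its left, z up, the work surface at z = 0. Lengths are in m, angles in rad, forces in N, time in s.
With the tool pointing down it reaches from about 0.375 to 0.9 m from the base axis. Payload 3.1 kg.
Tool frame: the origin (TCP) lies at the very end of the fingers, on their centre line; the grasp point (between the pads) lies 19 mm behind it; z points along the fingers, y is the line along which they close (so a half turn about z gives the same grasp; the last joint's range is limited). The gripper opens to 85 mm and grips with 20 to 120 N. Pads are 22 mm wide; open, the fingers measure 114 mm over their backs; the gripper's body (76 mm by 85 mm) begins 54 mm behind the grasp point. The pads swing forward as they close: fully open they stand 13 mm farther back than shut.
Start: joints at [0.978, 0.527, 1.433, -0, 1.181, -0.178], TCP at [0.252, 0.572, 0.231] pointing down, gripper open.
Joint ranges: [-3.08, 3.08], [-0.75, 2.2], [0.22, 2.44], [-1.43, 4.57], [0, 2.65], [-2.85, 2.85]. Speed limits (rad/s): [2.79, 2.79, 3.14, 3.14, 3.14, 3.14].

### API

Orientations are given as a 3x3 rotation matrix whose columns are the frame's x, y, z axes.
In Python, from plant import r, ik, vision, ticket, get_t, get_qpos, get_dq, get_tau, get_eef_pos, get_orientation, get_contact_force, get_wrist_torque, get_gripper_width, get_grip_force gives the robot as it stands. Calls block until the motion is done:
- r.goto(position, orientation): joint-space move of the TCP to a pose.
- r.line_to(position, frame=None, vel=0.15): straight line of the TCP; frame=None keeps the orientation; vel is the mean speed in m/s.
- r.move_joints(angles): joint-space move.
- r.set_gripper(opening, force=None): opening from 0.0 (shut) to 1.0 (fully open); force is the grip in N (None keeps the last); returns when the fingers have stopped.
- r.pause(seconds).
- ik(position, orientation): joint angles nearest the present ones, or None.
- vision.get_image(name): name is "side" or "top" or "wrist"; returns a dict with "pixels" (420x560x3 uint8, red, green, blue), "range_z" (420x560 float32, m along the optical axis (not along the pixel's ray), 0 where there is no reading), "camera_matrix" (3x3 intrinsics, pixels), "dist_coeffs" ([k1, k2, p1, p2, k3] as OpenCV has them; the pictures are not rectified), "R" (3x3) and "t" (3): a world point X has camera coordinates R X + t; the wrist camera has in their place "T_tool_cam" (4x4, takes a point from camera to tool coordinates, whose origin is the TCP and whose axes are the flange's). Camera axes: x right, y down, z forward; pixel columns grow to the right and rows downward; lengths in m; the calibration is good to about 2 mm. A picture is of the moment at which its call begins: read the wrist's pose just before it.
A pose or a line that the arm cannot do raises r.IKError and nothing moves.
- ticket.job_done(): hands the job in; it is judged then, once.
Readings, each from a call of its own:
- get_t(): time.
- get_qpos(): joint angles.
- get_dq(): joint speeds.
- get_tau(): joint torques, N m.
- get_eef_pos(): TCP position.
- get_orientation(): TCP orientation.
- get_contact_force(): force on the tool from outside, world axes, zero at the start.
- get_wrist_torque(): the same for the moment, N m.
- get_gripper_width(): opening from 0.0 (shut) to 1.0 (fully open).
- get_grip_force(): force on a finger pad.
Only numpy, scipy, OpenCV 4.12 (cv2) and the standard library are available. Lean on these libraries where they do the work, as an engineer would, in place of code of your own. Each camera call takes 0.05 s, during which the arm holds its last target. There are 200 camera calls.

## Working session

There is one attempt and no reset: what is moved stays moved. The work goes in short steps, each a Python script; the robot and the scene stay as the last script left them, time stands still between calls to the robot, and variables do not carry over. Pictures are saved under pics/ and viewed, at most 10 in all, crops included, and the job is handed in when it is done.

```bash
ls; mkdir -p pics; python3 - <<'E'
from plant import *
import cv2,numpy as np,pickle
d={}
for n in ("top","side"):
    im=vision.get_image(n); d[n]=im
    cv2.imwrite(f"pics/{n}0.png",im["pixels"][:,:,::-1])
    print(n,im["camera_matrix"].tolist(),im["dist_coeffs"],(-im["R"].T@im["t"]).round(3),im["R"].round(3).tolist())
pickle.dump(d,open("d0.pkl","wb"))
print(get_t())
E
```

```text
pics
top [[508.54032918880716, 0.0, 278.958541593341], [0.0, 508.54032918880716, 212.58782996149057], [0.0, 0.0, 1.0]] [-0.07039834  0.          0.          0.          0.        ] [ 0.49  -0.04   1.314] [[0.024, -1.0, 0.015], [-0.998, -0.025, -0.055], [0.056, -0.013, -0.998]]
side [[474.1005832263205, 0.0, 281.37644741983246], [0.0, 474.1005832263205, 210.72123371204287], [0.0, 0.0, 1.0]] [-0.0069738  0.         0.         0.         0.       ] [ 0.036 -0.79   0.697] [[0.835, -0.55, 0.022], [-0.293, -0.478, -0.828], [0.465, 0.685, -0.561]]
0.1
```

View pics/top0.png

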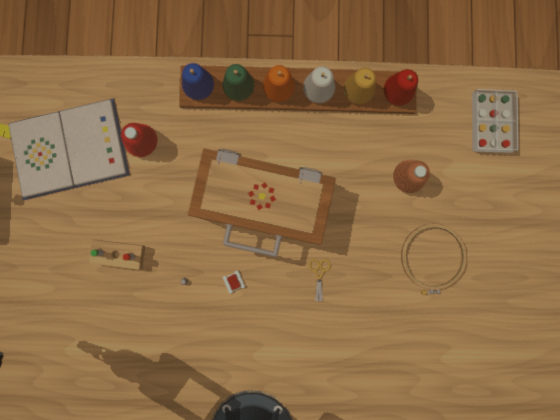

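View pics/side0.png

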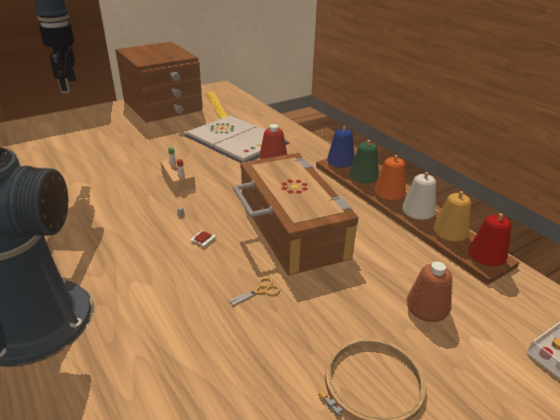

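The top view shows the shut chest at about (262,198) px and its handle bar at (253,246). The stand has green at (95,253), an empty middle hole and red at (127,257). The side view agrees: the chest is at (295,210) and the red cap at (180,163).

```bash
cat > h.py <<'E'
import numpy as np,cv2
def unproj(im,uv,R=None,t=None):
    """world ray origin and directions (camera z=1) for pixels"""
    R=im["R"] if R is None else R; t=im["t"] if t is None else t
    p=cv2.undistortPoints(np.asarray(uv,float).reshape(-1,1,2),im["camera_matrix"],im["dist_coeffs"])[:,0]
    return -R.T@t, np.c_[p,np.ones(len(p))]@R
def cloud(im,**k):
    v,u=np.mgrid[:420,:560]; o,d=unproj(im,np.c_[u.ravel(),v.ravel()],**k)
    return (o+d*im["range_z"].reshape(-1,1)).reshape(420,560,3)
def onplane(im,uv,z,**k):
    o,d=unproj(im,uv,**k); return o+d*((z-o[2])/d[:,2])[:,None]
def caps(im,win=None):
    """centroids of red/green/blue/yellow blobs: {name:[(u,v,area)]}"""
    h=cv2.cvtColor(np.ascontiguousarray(im["pixels"]),cv2.COLOR_RGB2HSV)
    rng=dict(red=[(0,5),(174,180)],green=[(40,90)],blue=[(100,130)],yellow=[(22,34)]); out={}
    for n,l in rng.items():
        m=sum(cv2.inRange(h,(a,150,60),(b,255,255)) for a,b in l).astype(np.uint8)
        k,_,s,c=cv2.connectedComponentsWithStats(m)
        out[n]=[(*c[i].round(1),int(s[i,4]),) for i in range(1,k) if s[i,4]>=8 and (win is None or (win[0]<c[i][0]<win[1] and win[2]<c[i][1]<win[3]))]
    return out
E
python3 - <<'E'
import pickle; from h import *
d=pickle.load(open("d0.pkl","rb")); im=d["top"]; P=cloud(im)
for n in d:print(n,{k:v for k,v in caps(d[n],(70,160,230,280) if n=="top" else (150,200,140,200)).items()})
m=np.zeros((420,560),np.uint8); m[130:270,170:350]=1
z=P[...,2]; print("table z",np.median(z[300:320,300:340]))
m&=((z>.085)&(z<.135)); 
lid=cv2.morphologyEx(m,cv2.MORPH_OPEN,np.ones((15,15)))
print("lid z",np.median(z[lid>0]))
def rect(mask,zz):
    v,u=np.nonzero(mask)
    c=max(cv2.findContours(mask,0,1)[0],key=cv2.contourArea)[:,0]
    box=cv2.boxPoints(cv2.minAreaRect(c.astype(np.float32)))
    W=onplane(im,box,zz); print(box.round(1).tolist(),W.round(4).tolist(),"c",W.mean(0).round(4),[np.linalg.norm(W[i]-W[i-1]).round(4) for i in range(4)]); return W
W=rect(lid,.118)
h=m&~cv2.dilate(lid,np.ones((5,5))); h[:225]=0
v,u=np.nonzero(h); H=onplane(im,np.c_[u,v],.115)
e=[W[i]-W[i-1] for i in range(4)]; L=max(e,key=np.linalg.norm)
y=L/np.linalg.norm(L); y*=np.sign(y[1]); x=np.array([y[1],-y[0],0]); c=W.mean(0)
print("yaw deg",np.degrees(np.arctan2(x[1],x[0])))
a=(H-c)@x; b=(H-c)@y
hist=np.histogram(a,np.arange(-.16,-.07,.004)); print(hist[0],hist[1].round(3)); 
s=(a<np.percentile(a,30)+.012); print("bar local x",a[s].min(),a[s].max(),"y",b[s].min(),b[s].max())
# stand
s=np.zeros((420,560),np.uint8); s[235:275,80:155]=1; s&=((z>.02)&(z<.05)); s=cv2.morphologyEx(s,3,np.ones((7,7)));rect(s,.036)
E
```

```text
top {'red': [(np.float64(126.0), np.float64(256.4), 21)], 'green': [], 'blue': [], 'yellow': []}
side {'red': [(np.float64(179.1), np.float64(160.9), 14)], 'green': [], 'blue': [], 'yellow': []}
table z -0.0006816586094947619
lid z 0.11851950889700569
[[188.3000030517578, 217.0], [203.10000610351562, 145.60000610351562], [335.1000061035156, 173.10000610351562], [320.29998779296875, 244.39999389648438]] [[0.5413, 0.1574, 0.118], [0.7116, 0.1283, 0.118], [0.6542, -0.1865, 0.118], [0.4845, -0.1546, 0.118]] c [ 0.5979 -0.0139  0.118 ] [np.float64(0.3172), np.float64(0.1728), np.float64(0.32), np.float64(0.1727)]
yaw deg -10.330415143943776
[ 0  0  0  0  0  1 75 91 94 27 18 18 16 16 16 15 16  4  8  2  0  0] [-0.16  -0.156 -0.152 -0.148 -0.144 -0.14  -0.136 -0.132 -0.128 -0.124
 -0.12  -0.116 -0.112 -0.108 -0.104 -0.1   -0.096 -0.092 -0.088 -0.084
 -0.08  -0.076 -0.072]
bar local x -0.13603657378650097 -0.11803321429145298 y -0.06279498266110348 0.0655142970973623
[[88.0999984741211, 263.29998779296875], [91.0999984741211, 239.10000610351562], [142.8000030517578, 245.39999389648438], [139.8000030517578, 269.6000061035156]] [[0.4218, 0.4202, 0.036], [0.4828, 0.4152, 0.036], [0.4705, 0.2832, 0.036], [0.4097, 0.2885, 0.036]] c [0.4462 0.3518 0.036 ] [np.float64(0.1323), np.float64(0.0612), np.float64(0.1325), np.float64(0.061)]
```

```bash
cat >> h.py <<'E'
from plant import *
YAW=np.radians(-10.33); CX=np.array([np.cos(YAW),np.sin(YAW),0]); CY=np.array([-CX[1],CX[0],0]); UP=np.array([0,0,1.])
def down(y):
    y=y/np.linalg.norm(y); z=-UP; return np.c_[np.cross(y,z),y,z]
def best(pos,y):
    """down orientation closing along +-y, with the smaller joint motion"""
    c=[(np.abs(q-get_qpos()).max(),s) for s in (1,-1) if (q:=ik(pos,down(s*y))) is not None]
    return down(min(c)[1]*y)
E
cat > a.py <<'E'
from h import *
bar=np.array([.470,.0107,.109])
r.set_gripper(.45,20)
p=bar-[0,0,.019]; F=best(p+[0,0,.08],CX)
r.goto(p+[0,0,.08],F)
T=np.array(get_eef_pos()),np.array(get_orientation())
im=vision.get_image("wrist"); cv2.imwrite("pics/w1.png",im["pixels"][:,:,::-1])
X=np.array(im["T_tool_cam"]); 
Rw=(T[1]@X[:3,:3]).T; tw=-Rw@(T[0]+T[1]@X[:3,3])
P=cloud(im,R=Rw,t=tw); np.save("w1.npy",P)
L=(P-bar); a=L@CX; b=L@CY; z=P[...,2]
s=(abs(a)<.022)&(abs(b)<.045)&(z>.1)&(z<.13); print("bar a",a[s].min(),a[s].max(),np.median(a[s]),"zmax",np.percentile(z[s],95),s.sum())
for lo,hi in((-.045,-.02),(.02,.045)):
    q=s&(b>lo)&(b<hi); print(np.median(a[q]) if q.any() else None)
q=(abs(a)<.006)&(z>.1)&(z<.13)&(abs(b)<.09); print("b range",b[q].min(),b[q].max(),get_t(),get_qpos())
E
python3 a.py
```

```text
bar a -0.0039263354216997086 0.009119095723337932 0.0023514056030412367 zmax 0.11558128385775988 2334
0.0016770466709312927
0.002729996125856905
b range -0.062311149661368394 0.06674274264467181 2.8417 [-2.14116543e-01  4.18106035e-01  1.87580487e+00  1.85023714e-04
  8.47332429e-01 -3.53093917e-02]
```

View pics/w1.png

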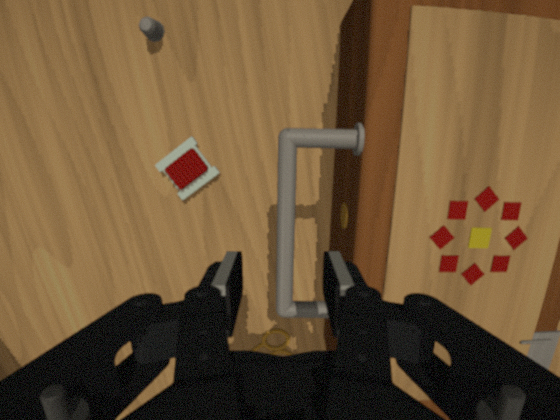

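The wrist view shows the bar at column 287, between the finger pads (centre about 283). That puts it about 2 mm further toward the chest than my estimate, which I'll correct.

```bash
sed -i 's/-10.33/-10.8/' h.py; python3 - <<'E'
from h import *
bar=np.array([.470,.0107,.109])+.002*CX+.002*CY
p=bar-[0,0,.019]; F=best(p,CX)
r.line_to(p,F,vel=.12); print(np.round(get_contact_force(),2))
r.set_gripper(0,20); print("closed",np.round(get_contact_force(),2),get_gripper_width(),get_grip_force(),get_eef_pos()-p)
f=np.array(get_contact_force()); print("fx,fy chest",f@CX,f@CY,f[2],get_t())
E
```

```text
[-0.35  0.22  0.28]
closed [-0.87  0.    1.77] 0.12848757452464904 20.615765154361725 [ 1.44864527e-04 -4.95256665e-06  5.24597715e-04]
fx,fy chest -0.8581711251390916 -0.16239013329957872 1.7725599590842518 4.0083
```

```bash
cat >> h.py <<'E'
BAR=np.array([.470,.0107,.109])+.002*CX+.002*CY
HINGE=BAR+.213*CX-.007*UP
def tcp(a): return HINGE+CX*(-.213*np.cos(a)+.007*np.sin(a))+UP*(.213*np.sin(a)+.007*np.cos(a)-.019)
def swing(angles,vel=.09):
    for a in angles:
        r.line_to(tcp(a),vel=vel); f=np.array(get_contact_force())
        print(round(a,3),"F chest",np.round([f@CX,f@CY,f[2]],2),"w",round(get_gripper_width(),3),"t",get_t())
E
python3 - <<'E'
from h import *
swing(np.linspace(.2,1.6,8))
E
```

```text
0.2 F chest [-1.06  0.74 -0.91] w 0.128 t 4.6333
0.4 F chest [-4.79 -1.79  0.71] w 0.136 t 5.2583
0.6 F chest [-10.14  -2.08   4.97] w 0.137 t 5.8833
0.8 F chest [-13.3   -2.95  12.08] w 0.133 t 6.5083
1.0 F chest [-11.37  -2.46  15.22] w 0.131 t 7.1333
1.2 F chest [-2.22 -3.86  9.92] w 0.128 t 7.7583
1.4 F chest [-0.34 -4.64  4.59] w 0.13 t 8.3833
1.6 F chest [ 1.49 -5.53  1.19] w 0.13 t 9.0083
```

```bash
python3 - <<'E'
from h import *
r.set_gripper(.5); r.line_to(np.array(get_eef_pos())+[0,0,.07],vel=.15)
p=HINGE-.26*CX; p[2]=.31   # in front of the chest
r.line_to(p+0,vel=.25); r.pause(.3)
im=vision.get_image("top"); cv2.imwrite("pics/t2.png",im["pixels"][:,:,::-1])
import pickle; pickle.dump(im,open("t2.pkl","wb"))
P=cloud(im); s=(P[...,2]>.2)&(P[...,2]<.33); 
c=(P-HINGE); q=s&(abs(c@CX)<.1)&(abs(c@CY)<.2); print("lid pts local x,z range",(c@CX)[q].min(),(c@CX)[q].max(),P[q][:,2].max(),q.sum())
print(caps(im,(170,350,130,270)),get_t(),get_qpos().round(2))
E
```

```text
lid pts local x,z range 0.0028392486362860433 0.030040296567818363 0.3227721751000199 2818
{'red': [(np.float64(304.5), np.float64(193.5), 8)], 'green': [], 'blue': [], 'yellow': [(np.float64(241.0), np.float64(192.3), 40), (np.float64(305.8), np.float64(200.1), 13)]} 11.65 [-0.21  0.15  1.79  0.    1.2  -0.03]
```

View pics/t2.png

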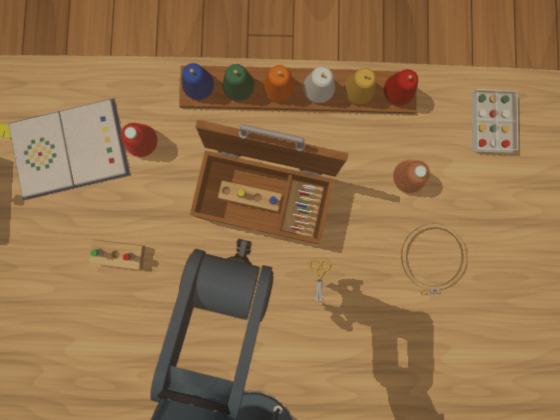

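The lid stands open at its stop. In the rack row the holes are: free (226,190), yellow (241,193), free (257,197), blue (273,201). I'll view it from the wrist camera.

```bash
cat >> h.py <<'E'
def wrist(name):
    p,R=np.array(get_eef_pos()),np.array(get_orientation()); im=vision.get_image("wrist"); X=np.array(im["T_tool_cam"])
    im["R"]=(R@X[:3,:3]).T; im["t"]=-im["R"]@(p+R@X[:3,3]); cv2.imwrite(f"pics/{name}.png",im["pixels"][:,:,::-1])
    import pickle; pickle.dump(im,open(name+".pkl","wb")); return im
E
python3 - <<'E'
from h import *; import pickle
t=pickle.load(open("t2.pkl","rb"))
w=onplane(t,[[226,190],[257,197]],.055); c=onplane(t,[[241,192.5],[273,201]],.091)
print("free",w.round(4),"caps",c.round(4)); loc=[((q-HINGE)@CX,(q-HINGE)@CY) for q in [*w,*c]]; print(np.round(loc,4))
p=(w[0]+w[1])/2-.03*CX; p[2]=.2
r.line_to(p,vel=.25); im=wrist("w2"); print(im["t"],(-im["R"].T@im["t"]).round(3),caps(im),get_t())
E
```

```text
free [[ 0.6133  0.0764  0.055 ]
 [ 0.5979 -0.001   0.055 ]] caps [[ 0.6047  0.0367  0.091 ]
 [ 0.5861 -0.041   0.091 ]]
[[-0.0865  0.0894]
 [-0.0872  0.0104]
 [-0.0876  0.0488]
 [-0.0913 -0.031 ]]
[-0.55743514  0.11946618  0.38758486] [0.588 0.108 0.343] {'red': [(np.float64(110.7), np.float64(213.3), 623), (np.float64(265.8), np.float64(338.0), 62), (np.float64(259.0), np.float64(342.0), 21)], 'green': [], 'blue': [(np.float64(552.7), np.float64(18.5), 412), (np.float64(317.2), np.float64(295.1), 305), (np.float64(315.6), np.float64(336.7), 45)], 'yellow': [(np.float64(321.0), np.float64(209.3), 370), (np.float64(328.7), np.float64(339.6), 118)]} 12.6
```

View pics/w2.png

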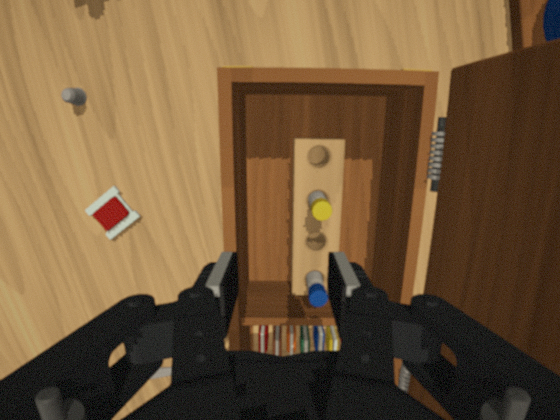

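The wrist view shows the rack top face at columns 293–344 and rows 139–296. The free hole mouths are at (318,155) and (316,241), yellow is at (321,209) and blue at (318,295).

```bash
python3 - <<'E'
from h import *; import pickle
im=pickle.load(open("w2.pkl","rb")); t=pickle.load(open("t2.pkl","rb"))
L=lambda W:np.round(np.c_[(W-HINGE)@CX,(W-HINGE)@CY],4).tolist()
P=cloud(im); z=P[...,2]; m=((z>.046)&(z<.064)).astype(np.uint8); m[:120]=0;m[300:]=0;m[:,:270]=0;m[:,365:]=0
m=cv2.morphologyEx(cv2.morphologyEx(m,3,np.ones((25,25))),2,np.ones((9,9)))
c=max(cv2.findContours(m,0,1)[0],key=cv2.contourArea); box=cv2.boxPoints(cv2.minAreaRect(c)); W=onplane(im,box,.055)
print("rack z",np.median(z[m>0]),"box",box.round(0).tolist(),L(W),"c",L(W.mean(0)[None]))
print("holes",L(onplane(im,[[318,155.5],[316.5,241]],.055)),"caps",L(onplane(im,[[321,209.3],[317.2,295.1]],.091)))
g=cv2.cvtColor(np.ascontiguousarray(im["pixels"]),cv2.COLOR_RGB2GRAY)
for u,v in((318,155),(316,241)):
    # mouth = pixels with depth below top face
    s=(z<.05)&(z>.0); s=s[v-16:v+16,u-16:u+16]; n,_,st,ce=cv2.connectedComponentsWithStats(s.astype(np.uint8)); i=1+st[1:,4].argmax(); cc=ce[i]+[u-16,v-16]; print(cc,st[i],L(onplane(im,[cc],.055)))
# top view rack & stand
P=cloud(t); z=P[...,2]
for n,(u0,u1,v0,v1),zz in(("rack",(210,290,175,215),.055),("stand",(80,155,235,275),.036)):
    m=np.zeros((420,560),np.uint8); m[v0:v1,u0:u1]=((z>zz-.008)&(z<zz+.008))[v0:v1,u0:u1]
    m=cv2.morphologyEx(m,3,np.ones((9,9))); c=max(cv2.findContours(m,0,1)[0],key=cv2.contourArea); W=onplane(t,cv2.boxPoints(cv2.minAreaRect(c)),zz); print(n,W.round(4).tolist(),W.mean(0),L(W.mean(0)[None]))
print("red tube",onplane(t,[[126,256.4]],.082))
E
```

```text
rack z 0.055140514762991144 box [[292.0, 299.0], [294.0, 138.0], [344.0, 139.0], [341.0, 300.0]] [[-0.108, -0.0508], [-0.1069, 0.1068], [-0.0634, 0.1063], [-0.0581, -0.052]] c [[-0.0841, 0.0276]]
holes [[-0.0856, 0.0921], [-0.0847, 0.0114]] caps [[-0.0859, 0.0518], [-0.0866, -0.0261]]
[318.72189349 156.67455621] [  7   8  21  21 338] [[-0.085, 0.091]]
[315.64638783 240.54752852] [  6   7  20  18 263] [[-0.0855, 0.0118]]
rack [[0.5895, 0.0956, 0.055], [0.6376, 0.088, 0.055], [0.612, -0.0678, 0.055], [0.564, -0.0599, 0.055]] [0.60078536 0.0140005  0.055     ] [[-0.0871, 0.0257]]
stand [[0.4218, 0.4202, 0.036], [0.4825, 0.4152, 0.036], [0.4703, 0.285, 0.036], [0.4099, 0.2903, 0.036]] [0.44611146 0.35268826 0.036     ] [[-0.3025, 0.3295]]
red tube [[0.44348094 0.31147579 0.082     ]]
```

```bash
cat > pick.py <<'E'
from h import *
e=np.array(get_eef_pos()); e[2]=.26; r.line_to(e,vel=.25)
SX=np.array([.1299,-.0120,0]); SX/=np.linalg.norm(SX)
p=np.array([.443,.312,.15]); F=best(p,SX); r.goto(p,F); r.set_gripper(.6,30)
im=wrist("w3"); c=caps(im); print(c)
for u,v,a in c["red"]:
    W=onplane(im,[[u,v]],.08)[0]; print(W.round(4),a)
P=cloud(im); h=np.linalg.norm(P[...,:2]-p[:2],axis=2)<.02; q=h&(P[...,2]>.079); print("tube top",np.median(P[q],0),q.sum(),get_t())
E
python3 pick.py
```

```text
{'red': [(np.float64(554.0), np.float64(104.8), 159), (np.float64(282.7), np.float64(220.4), 466)], 'green': [(np.float64(283.4), np.float64(101.8), 459)], 'blue': [], 'yellow': []}
[0.6354 0.3787 0.08  ] 159
[0.4451 0.3151 0.08  ] 466
tube top [0.44528978 0.32258387 0.23470433] 7423 14.5083
```

View pics/w3.png

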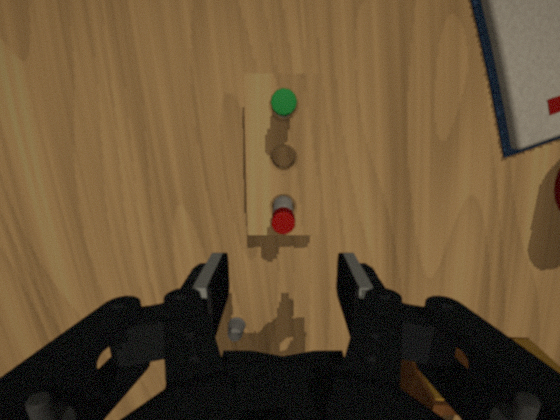

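The red cap is at (283,220), the middle hole is empty at (284,156) and green is at (283,102). Red is between the fingers in the closing direction.

```bash
python3 - <<'E'
from h import *
p=np.array([.4445,.314,.0505])
r.line_to(p+[0,0,.05],vel=.15); r.line_to(p,vel=.1); r.set_gripper(0,30)
print(get_gripper_width()*85,get_grip_force(),np.round(get_contact_force(),2))
r.line_to(p+[0,0,.12],vel=.12); print(get_gripper_width()*85,get_grip_force(),np.round(get_contact_force(),2))
r.line_to(p+[0,0,.2],vel=.2)
h=HINGE-.0855*CX+.0912*CY
q=h.copy(); q[2]=.2; F=best(q,CX); r.goto(q,F); print(get_eef_pos(),get_t())
im=vision.get_image("side"); cv2.imwrite("pics/s4.png",im["pixels"][40:320,80:453][:,:,::-1].repeat(2,0).repeat(2,1))
E
```

```text
15.73759084199385 29.21697825193405 [-0.68 -0.28  4.46]
15.913666504136266 29.20575052499771 [ 0.38  0.15 -0.07]
[0.61377522 0.07917171 0.19965726] 18.8833
```

View pics/s4.png

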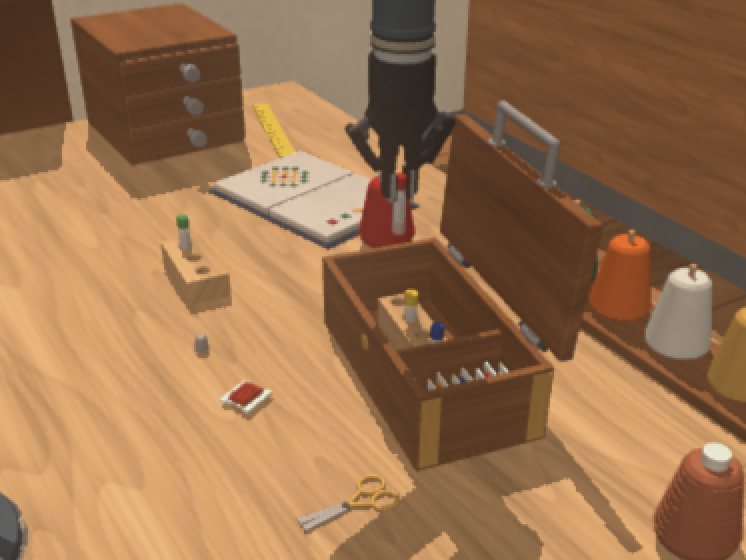

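The tube hangs upright in the fingers above the chest, and the lid is still at its stop. Now I'll lower it under force watch.

```bash
cat > ins.py <<'E'
from h import *
p=np.array(get_eef_pos()); q=p.copy(); q[2]=.104; r.line_to(q,vel=.12)
f0=np.array(get_contact_force())
for z in [.098,.093,.088,.08,.072,.066,.061]:
    q[2]=z; r.line_to(q,vel=.05); f=np.array(get_contact_force())-f0
    print(z,np.round([f@CX,f@CY,f[2]],2),round(get_eef_pos()[2],4),np.round(get_wrist_torque(),2))
    if f[2]>6: print("stop"); break
print(get_t())
E
python3 ins.py
```

```text
0.098 [ 1.67 -1.16 -1.07] 0.0985 [-0.07 -0.03  0.06]
0.093 [ 1.27 -0.16 -1.96] 0.0926 [-0.19 -0.18  0.03]
0.088 [ 1.38 -0.88 -1.97] 0.0875 [-0.16 -0.17  0.03]
0.08 [ 1.04 -0.71 -1.62] 0.0795 [-0.27 -0.24  0.07]
0.072 [ 2.48 -0.76 -1.63] 0.0715 [-0.33 -0.27  0.01]
0.066 [ 1.93 -0.55 -1.27] 0.0656 [-0.41 -0.31  0.  ]
0.061 [ 2.94 -2.1  -1.85] 0.0606 [-0.46 -0.4   0.06]
21.7833
```

```bash
python3 - <<'E'
from h import *
r.set_gripper(.4); r.line_to(np.array(get_eef_pos())+[0,0,.12],vel=.15)
q=HINGE-.11*CX+.02*CY; q[2]=.2; r.line_to(q,vel=.2)
im=wrist("w5"); c=caps(im,(270,360,100,310)); print(c)
L=lambda W:np.round(np.c_[(W-HINGE)@CX,(W-HINGE)@CY],4).tolist()
P=cloud(im)
for n in("red","yellow","blue"):
    for u,v,a in c[n]:
        if a>100:
            u,v=int(u),int(v); w=P[v-4:v+5,u-4:u+5].reshape(-1,3); print(n,L(onplane(im,[[u,v]],.091)),"ztop",np.percentile(w[:,2],80).round(4))
print(get_t())
E
```

```text
{'red': [(np.float64(313.1), np.float64(122.4), 348)], 'green': [], 'blue': [(np.float64(309.8), np.float64(265.4), 316)], 'yellow': [(np.float64(312.8), np.float64(173.9), 376)]}
red [[-0.0863, 0.0907]] ztop 0.0917
yellow [[-0.0862, 0.0517]] ztop 0.0917
blue [[-0.087, -0.0266]] ztop 0.0918
23.6417
```

View pics/w5.png

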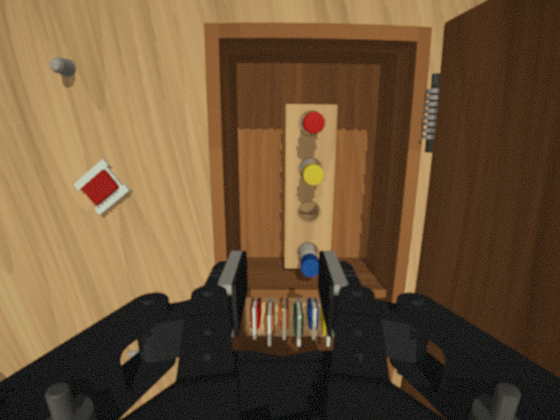

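The red tube's top is at the same height (0.0917) as yellow and blue, so it is seated: red at (313,122), yellow at (313,174), blue at (310,265). Now I'll regrasp the handle.

```bash
python3 - <<'E'
from h import *
b=tcp(1.65)
q=np.array(get_eef_pos()); q[2]=b[2]+.07; r.line_to(q,vel=.2)
F=best(b+[0,0,.07],CX); r.line_to(b+[0,0,.07],F,vel=.2); r.set_gripper(.45,20)
im=wrist("w6"); P=cloud(im); L=P-HINGE; a=L@CX; y=L@CY; z=P[...,2]
e=b+[0,0,.019]-HINGE; s=(z>.29)&(z<.34)&(abs(a-e@CX)<.03)&(abs(y)<.045)
print("bar a",a[s].min(),a[s].max(),"exp",e@CX,"ztop",np.percentile(z[s],95),"exp",b[2]+.025,"t",get_t())
E
```

```text
bar a 0.018466061084670197 0.030934116548541845 exp 0.023830804515011735 ztop 0.3204880276806758 exp 0.3197784048390376 t 25.7167
```

```bash
python3 - <<'E'
from h import *
r.line_to(tcp(1.65)+.0008*CX,vel=.12); print(np.round(get_contact_force(),2))
r.set_gripper(0,20); print(np.round(get_contact_force(),2),get_gripper_width())
swing([1.5,1.35,1.2,1.08,.96,.88],vel=.07)
r.pause(.5); print(np.round(get_contact_force(),2),get_grip_force())
im=vision.get_image("side"); cv2.imwrite("pics/s7.png",im["pixels"][40:320,80:453][:,:,::-1].repeat(2,0).repeat(2,1))
im=wrist("w7"); t=vision.get_image("top"); P=cloud(t); n=P-HINGE; a=n@CX;z=n[...,2]
s=(abs(n@CY)<.1)&(a<-.02)&(a>-.1)&(z>.03)&(z<.25)
k=np.polyfit(a[s],z[s],1); print("lid angle from top cloud",np.arctan(-k[0]),s.sum(),get_t())
E
```

```text
[ 0.49 -0.67  0.12]
[-0.91  0.94  4.1 ] 0.12745030020038534
1.5 F chest [1.82 1.78 4.69] w 0.131 t 27.4167
1.35 F chest [0.5  3.85 2.89] w 0.127 t 28.025
1.2 F chest [ 0.93  5.32 -0.11] w 0.133 t 28.6333
1.08 F chest [-0.07  6.31  1.67] w 0.13 t 29.15
0.96 F chest [0.33 5.48 0.81] w 0.126 t 29.6667
0.88 F chest [-0.57  5.49  0.28] w 0.13 t 30.0583
[1.52 5.08 0.05] 20.703832805156708
lid angle from top cloud 0.856392503347078 1279 30.7083
```

View pics/s7.png

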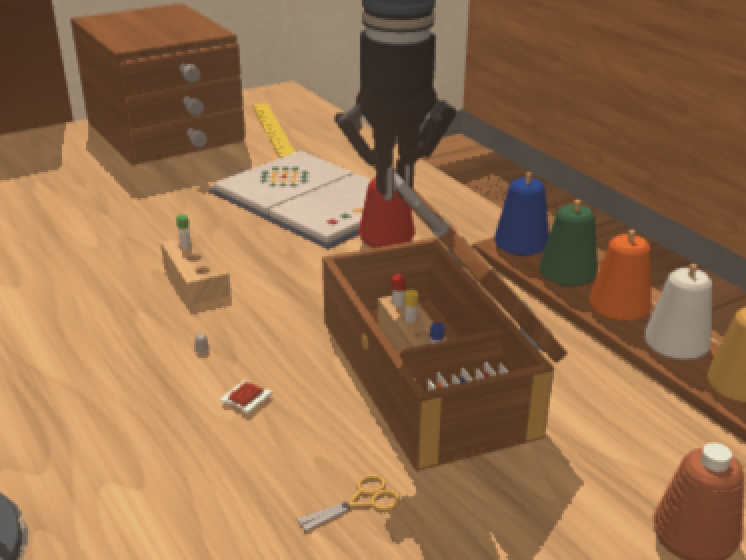

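The lid is held at about 0.87 rad in the fingers, near (395,180) in this crop. The red tube stands level with yellow in the rack, and nothing else has moved.

```bash
python3 -c "
from plant import *
print(ticket.job_done())"
```

```text
the job is handed in; nothing more can be done
None
```

Job handed in, verdict not shown: the red tube is seated upright in the rack's free end hole next to yellow, and the fingers are holding the lid still at about 0.87 rad, just below its balance point.

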